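Set up the glue-up chart and timer

TASK

Set up the glue-up chart that lies face down on the bench: turn the catch on its back a quarter turn clear of the folded leg, swing the leg out to its stop, and stand the chart up so that it leans back on its leg with its printed face towards the robot. Then stand the bench timer upright on the bench close in front of the middle of the chart, with its dial facing the same way as the chart. Leave the other things where they are.

Things in the scene. Friction and masses are not known exactly. Their poses are not given: they have to be found in the camera images.
- chart: plywood board 120 x 150 x 18 mm, 0.62 kg with leg, paddle handle on top; starts face down on an 8 mm rail and bumpers (plywood 8 to 26 mm above the bench), handle to the robot, leg and catch on its back. Origin: middle of lower edge, front of the rail; x away from the handle, y along the edge, z out of the back (up when lying; when stood, away from the robot and 14 degrees down)
- chart_handle (a point): centre of the chart's handle at mid-thickness, 172 mm from the lower edge; the handle is 40 mm wide, 18 mm thick, 57 mm long, with parallel sides for 37 mm next to the board and a rounded end; axes as the chart's
- chart_edge (a point): middle of the rear lower edge of the chart's board (0, 0, 26 mm in the chart's frame), on which it rests when it leans back; axes as the chart's
- leg (a joint): angle of the aluminium leg (0.12 kg): 0 folded flat on the chart's back, 0.78 rad out at its stop. Hinge line parallel to the chart's y at (-115, 0, 34) mm in the chart's frame. Stiff (0.12 N m), stays where left. With it out the chart's weight lies behind: let go on its lower edge less than 15 degrees short of upright, it tips back on to the leg. Blocked while the catch lies across it
- leg_end (a point): point on the aluminium leg's centre line 105 mm from its hinge line, to take hold of: the leg is 36 mm wide and 14 mm thick, 1 mm above the board when folded. x points along the leg away from the hinge, y across it
- leg_foot (a point): centre of the leg's round rubber foot (radius 7 mm), 120 mm from the hinge line; folded, it projects 12 mm past the chart's lower edge
- catch (a joint): angle of the steel catch, a swivelling flat bar 60 mm long, 14 mm wide: about 0 across the leg; grows as its knob swings towards the chart's handle (clockwise seen from the back), stop at 1.65 rad; leg free from about 1.45. Stays where left (0.03 N m). Pivot at x -60, y 34 mm in the chart's frame
- catch_knob (a point): on the axis of the catch's upright round knob (14 mm across), 60 mm from the pivot; 14 mm below the knob's top, 14 mm above the bar's top. Chart lying: 65 mm above the bench (top of the leg: 41 mm)
- timer_center (a point): centre of the bench timer, half-way up: upright yellow box 50 mm wide (y), 75 mm high, 40 mm deep with the round dial on its front, 0.1 kg; starts upright, right or left of the chart. Dial looks along -x, z up. The plain box part reaches from 12 mm before this point to 20 mm behind it
- screw_box: bystander: cardboard box with a blue lid, 83x63x44 mm, origin under its centre; to be left alone
- glue_bottle: bystander: glue bottle with an orange nozzle, 59 mm across, 170 mm high, origin under its centre; to be left alone
- wax_tin: bystander: flat round tin 70 mm across, 26 mm high; origin under its centre; to be left alone
- bench_point (a point): fixed point on the bench top in front of the chart; its x axis points straight ahead from the robot, y to the left, z up

How it is judged:
By the outcome, as a careful person would: the job done as asked, in the order asked, and still so for the second after the job is handed in, with the robot touching nothing.
It also fails if it takes over 67 s, if anything falls off the work surface, if the arm or the gripper's body presses on something with over 40 N, if the wrist force passes 120 N, or if a joint passes its speed limit or range.

ROBOT

A 6-joint arm with a two-finger parallel gripper is mounted at the origin on a cart in front of the work surface, level with it; the furniture and walls round the work are solid. World frame = base frame: x ahead of the robot, y to its left, z up, the work surface at z = 0. Lengths are in mm, angles in rad, forces in N, time in s.
With the tool pointing down it reaches from about 275 to 825 mm from the base axis. Payload 5.2 kg.
Tool frame: the origin (TCP) lies midway between the tips of the shut fingers; the grasp point (between the pads) lies 19 mm behind it; z points along the fingers, y is the line along which they close (so a half turn about z gives the same grasp; the last joint's range is limited). The gripper opens to 93 mm and grips with 3 to 60 N. Pads are 15 mm wide; open, the fingers measure 128 mm over their backs; the gripper's body (75 mm by 188 mm) begins 65 mm behind the grasp point.
Start: joints at [1.058, 0.259, 1.535, -0, 1.348, -0.203], TCP at [167.655, 523.829, 218.653] pointing down, gripper open.
Joint ranges: [-3.14, 3.14], [-0.91, 2.08], [0.19, 2.58], [-1.22, 4.36], [0.22, 2.71], [-3.12, 3.12]. Speed limits (rad/s): [2.57, 2.57, 3.14, 3.14, 3.14, 3.14].

INTERFACE

Orientations are given as a unit quaternion [x, y, z, w].
In Python, from rig import bot gives the robot as it stands.
- The arm moves only by the tool apply_moves, never from a script. Its argument "deltas" is a list that holds one entry, the list of rows, each a list of 7 numbers: the shift along the world's x, y, z in mm, then the turn, a rotation vector about the world's x, y, z in degrees, then the opening in per cent of the stroke, from 0 (shut) to 100 (fully open). In form: [[[tx, ty, tz, rx, ry, rz, hand], ...]]. A call has 1 to 10 rows; each row is the pose to reach, as a shift and turn from the pose commanded when the call began; what a row does not reach only later rows make up. A row lasts 1/10 s, in which the tool goes at most 50 mm and 8.59 degrees, less where a joint would pass 70% of its speed; a pose out of reach is approached as far as the arm can. A call with a gripper value outside its range is refused whole. The fingers move at their own pace and stop on an object; the grip force is fixed at half the most. Time passes only in rows, so rows that repeat a pose let the fingers close. It gives the time, the measured TCP pose, the force, the opening and the grip force at its end, in the units of the state.
- bot.get_state(): the state, without advancing time (a new reading comes with each control period).
- bot.snapshot(name): name is "scene" or "top" or "wrist"; returns a dict with "color" (420x560x3 uint8, blue, green, red), "depth" (420x560 float32, mm along the optical axis (not along the pixel's ray), 0 where there is no reading), "fx", "fy", "cx", "cy" (pixels), "dist" ([k1, k2, p1, p2, k3] as OpenCV has them; the pictures are not rectified), "rvec" (rotation vector, rad) and "tvec" (3), from world to camera coordinates, as OpenCV has them. Camera axes: x right, y down, z forward; pixel columns grow to the right and rows downward; lengths in mm; the calibration is good to about 2 mm. A picture is of the moment at which its call begins.
- bot.sign_off(): hands the job in; it is judged then, once.
The state is a dict: "t": time; "q": joint angles; "joint_vel": joint speeds; "effort": joint torques, N m; "eef_pos": TCP position; "eef_rot": TCP orientation; "contact_force": force on the tool from outside, world axes, zero at the start; "ft_torque": the same for the moment, N m; "width": opening from 0.0 (shut) to 1.0 (fully open); "grasp_force": force on a finger pad.
Only numpy, scipy, OpenCV 4.12 (cv2) and the standard library are available. Lean on these libraries where they do the work, as an engineer would, in place of code of your own. Each camera call takes 0.05 s, during which the arm holds its last target. There are 200 camera calls.

## Working session

There is one attempt and no reset: what is moved stays moved. The work goes in short steps, Python scripts to look and compute and a tool call to move; the robot and the scene stay as the last step left them, time stands still between calls to the robot, and variables do not carry over. Pictures are saved under pics/ and viewed, at most 10 in all, crops included, and the job is handed in when it is done.

Besides the shell and the picture viewer there is one more tool, called after "Request:" as name(argument=value, ...), one argument or row to a line, values as JSON. apply_moves: Moves the arm, as the interface text tells. Its arguments: {"type":"object","properties":{"deltas":{"type":"array"}},"required":["deltas"]}

```bash
mkdir -p pics; ls
cat > h.py <<'E'
import numpy as np, cv2
from scipy.spatial.transform import Rotation as R
from rig import bot
def snap(n,f=None):
    s=bot.snapshot(n)
    np.savez('last_%s.npz'%n,**{k:np.array(v) for k,v in s.items()})
    if f: cv2.imwrite('pics/'+f,s['color'])
    return s
def load(n): return dict(np.load('last_%s.npz'%n))
def K(s): return np.array([[s['fx'],0,s['cx']],[0,s['fy'],s['cy']],[0,0,1]],float)
def w(s,u,v,z=None):
    """world point of pixel from depth (median 3x3), or on plane z"""
    n=cv2.undistortPoints(np.array([[[u,v]]],float),K(s),np.array(s['dist'],float))[0,0]
    M=cv2.Rodrigues(np.array(s['rvec'],float))[0]; t=np.array(s['tvec'],float).ravel()
    r=np.array([n[0],n[1],1.]); c=-M.T@t; d=M.T@r
    if z is None:
        p=s['depth'][int(v)-1:int(v)+2,int(u)-1:int(u)+2]; k=np.median(p[p>0]) if (p>0).any() else np.nan
    else: k=(z-c[2])/d[2]
    return c+k*d
def px(s,P):
    return cv2.projectPoints(np.array(P,float).reshape(-1,3),np.array(s['rvec'],float),np.array(s['tvec'],float),K(s),np.array(s['dist'],float))[0][:,0]
E
python3 - <<'E'
from h import *
a=snap('top','top1.png'); snap('scene','scene1.png')
print(bot.get_state())
E
```

```text
pics
{'t': 0.1, 'q': array([ 1.05822940e+00,  2.59256628e-01,  1.53591726e+00, -2.47473083e-05,
        1.34797541e+00, -2.02817155e-01]), 'joint_vel': array([-0.00098265, -0.00111941, -0.00192726,  0.00059814,  0.00012425,
       -0.00236673]), 'effort': array([ 2.14896085e-03, -4.38215411e+01, -2.84642619e+01,  7.22099002e-02,
        3.63602594e-02, -4.89812896e-05]), 'eef_pos': array([167.41718973, 523.41961357, 217.9307113 ]), 'eef_rot': array([ 1.54253726e-01,  9.88030962e-01, -7.33285002e-04, -2.61199186e-04]), 'contact_force': array([-0.58285542,  0.20450264,  0.15155358]), 'ft_torque': array([ 0.03507497,  0.02639655, -0.02352417]), 'grasp_force': 0.0, 'width': 1.0036404372775056}
```

View pics/top1.png

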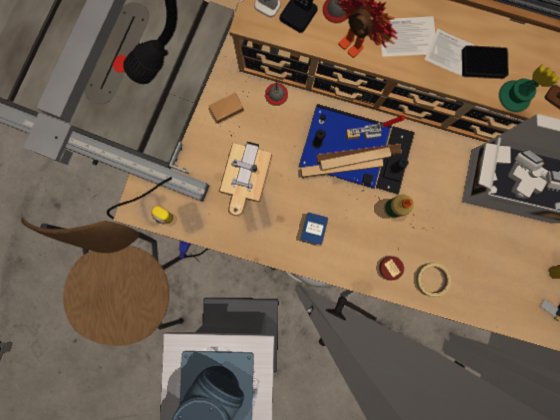

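View pics/scene1.png

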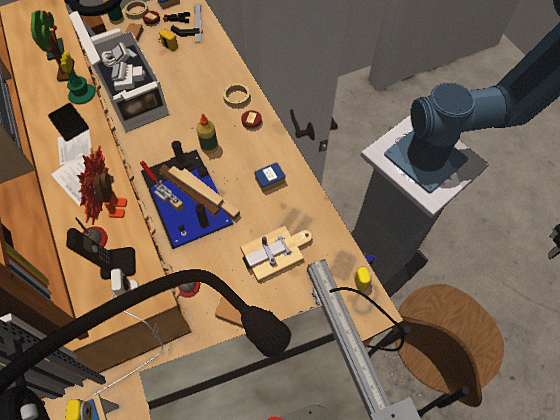

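Top view: the chart is at about (245,170) with its handle at (236,208), the timer at (161,214), blue box (314,228), bottle (401,206) and tin (391,268). Next I'll take an enlarged crop.

Run:
```python
from h import *
s=load('top'); c=s['color']
cv2.imwrite('pics/crop1.png',cv2.resize(c[130:230,140:280],(800,571),interpolation=cv2.INTER_CUBIC))
for n,u,v in [('handle',236,208),('board',228,190),('timer',161,214),('box',314,228),('bot',401,206),('tin',391,268),('table',200,180)]:
    print(n,w(s,u,v).round(1))
print(px(s,[[0,0,0],[500,0,0],[500,300,0]]).round(), px(load('scene'),[[0,0,0],[500,0,0],[500,300,0]]).round())
```

```text
handle [514.2 -40.9  25.2]
board [566.4 -15.9  26. ]
timer [487.3 163.1  75. ]
box [ 460.4 -267.3   42.3]
bot [ 520.7 -494.8  122.1]
tin [ 351.2 -492.9   25.5]
table [598.   71.4   1.1]
[[217. 388.]
 [223. 213.]
 [122. 211.]] [[425. 157.]
 [317. 245.]
 [390. 319.]]
```

View pics/crop1.png

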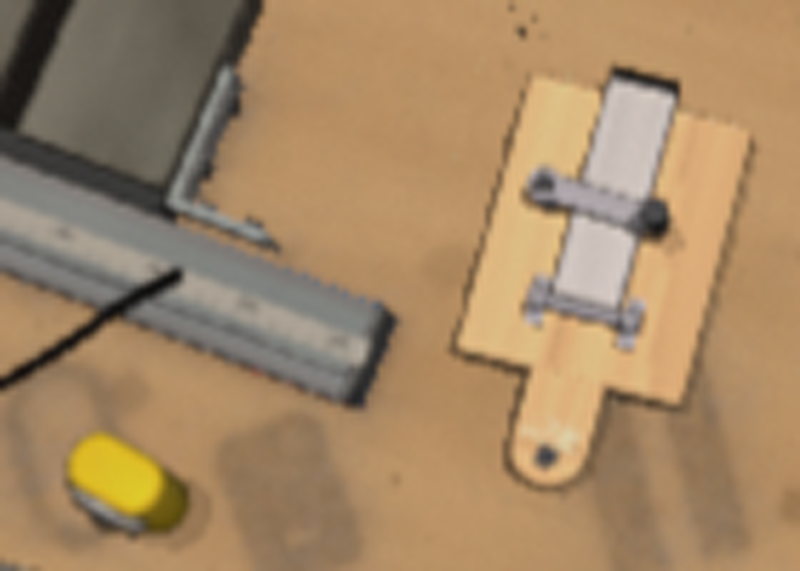

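Crop (5.71x, offset (140,130)): the board corners are at about (530,78), (752,130), (685,405) and (455,350). The catch knob is at (652,218), its pivot at (542,185) and the leg foot end at (645,80). The handle tip is at (547,470), and the timer at (120,480) has its dial facing lower-left. The saw rail end is at (390,310).

Run:
```python
from h import *
s=load('top'); z=load('scene')
print(px(s,[167,523,218]),px(z,[167,523,218]))
f=lambda u,v:(140+u/5.714,130+v/5.714)
for n,u,v,h in [('c1',530,78,26),('c2',752,130,26),('c3',685,405,26),('c4',455,350,26),('knob',652,216,79),('pivot',542,183,48),('foot',645,73,34),('htip',547,485,26),('hole',545,455,26),('t1',85,445,75),('t2',165,490,75),('railend',390,315,60),('railc',345,370,60)]:
    a,b=f(u,v); print(n,w(s,a,b,h).round(),w(s,a,b).round())
for k in (s,z): print(-cv2.Rodrigues(k['rvec'])[0].T@k['tvec'].ravel(),k['fx'])
snap('wrist','wrist1.png')
```

```text
[[ -9.63856812 337.46789837]] [[562.85162254 273.50731691]]
c1 [705. -25.  26.] [711. -22.   2.]
c2 [ 680. -140.   26.] [ 687. -140.   -1.]
c3 [ 537. -110.   26.] [ 538. -109.   17.]
c4 [562.   8.  26.] [566.  12.   1.]
knob [624. -93.  79.] [624. -93.  80.]
pivot [645. -35.  48.] [644. -36.  52.]
foot [707. -85.  34.] [715. -83.   1.]
htip [494. -41.  26.] [494. -41.  23.]
hole [509. -39.  26.] [509. -39.  25.]
t1 [504. 181.  75.] [504. 182.  72.]
t2 [483. 141.  75.] [483. 142.  69.]
railend [574.  37.  60.] [580.  43.  21.]
railc [546.  58.  60.] [546.  59.  56.]
[ 385.96602722 -156.5413248  1290.75008593] 437.0878032784822
[ 977.82753495  366.00187182 1290.11913007] 470.89931484233995
```

View pics/wrist1.png

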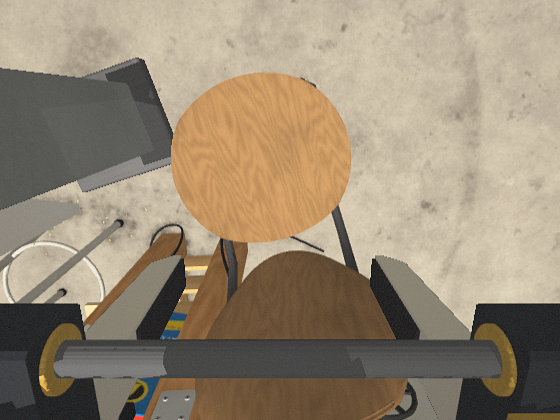

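Request:
apply_moves(
  deltas=[
    [[432,-604,20,0,0,50,45],[432,-604,20,0,0,50,45],[432,-604,20,0,0,50,45],[432,-604,20,0,0,50,45],[432,-604,20,0,0,50,45],[432,-604,20,0,0,50,45],[432,-604,20,0,0,50,45],[432,-604,20,0,0,50,45],[432,-604,20,0,0,50,45],[432,-604,20,0,0,50,45]],
  ],
)

```text
t: 1.15
eef_pos: [437.5, 147.3, 231.2]
eef_rot: [-0.278, 0.961, 0.0, 0.0]
contact_force: [0.4, 0.4, 1.0]
width: 0.447
grasp_force: 0.0
```

Request:
apply_moves(
  deltas=[
    [[141,-197,6,0,0,0,45],[141,-197,6,0,0,0,45],[141,-197,6,0,0,0,45],[141,-197,6,0,0,0,45],[141,-197,6,0,0,0,45],[141,-197,6,0,0,0,45],[141,-197,6,0,0,0,45]],
  ],
)

```text
t: 1.85
eef_pos: [577.6, -48.5, 236.2]
eef_rot: [-0.277, 0.961, 0.001, -0.001]
contact_force: [0.4, 0.0, -0.7]
width: 0.451
grasp_force: 0.0
```

Run:
```python
from h import *
s=snap('wrist'); cv2.imwrite('pics/wrist2.png',cv2.resize(s['color'],(784,588),interpolation=cv2.INTER_CUBIC))
st=bot.get_state(); print(st['q'].tolist(),st['eef_pos'],st['eef_rot'])
```

```text
[-0.2749233390949392, 0.3014036924784635, 1.4327517554142601, 0.0004793097294758074, 1.4093239120319536, -2.4080602219648113] [577.17063409 -47.49646436 236.48918619] [-2.77442799e-01  9.60741665e-01  6.98835862e-04 -6.76369716e-04]
```

View pics/wrist2.png

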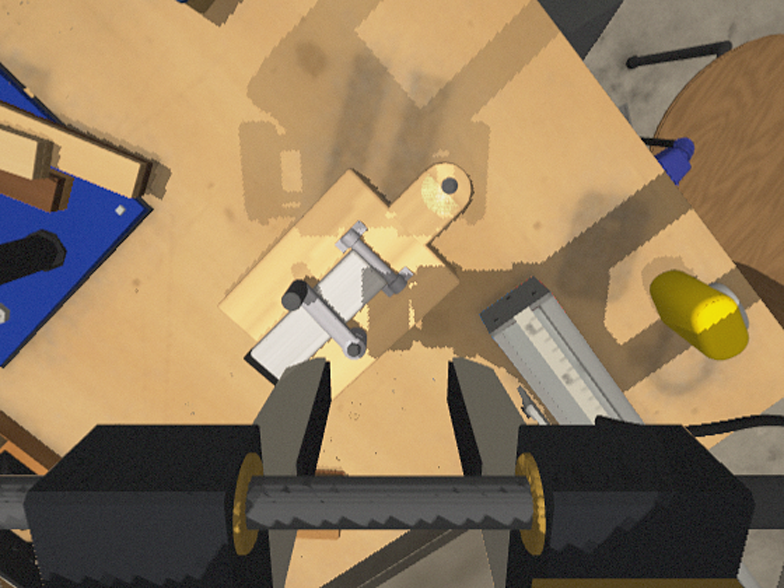

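The wrist view (1.4x) shows the knob top at (296,288), pivot screw at (357,350), handle hole at (450,186) and board corners at (350,171), (220,303) and (458,275). The leg end corners are at (250,353) and (275,380), and the timer is at (700,315).

Run:
```python
from h import *
s=load('wrist'); f=s['color'].shape[1]/784
for n,u,v,h in [('knob',296,288,79),('pivot',357,350,52),('hole',450,186,26),('c3',350,171,26),('c2',220,303,26),('c4',458,275,26),('leg1',250,355,41),('leg2',275,380,41),('tim',697,320,75),('rail',545,280,56),('rail2',482,320,56)]:
    print(n,w(s,u*f,v*f,h).round(1),w(s,u*f,v*f).round(1))
```

```text
knob [618.5 -94.4  79. ] [622.3 -94.5  67.8]
pivot [645.3 -33.2  52. ] [644.7 -33.5  53.5]
hole [510.4 -38.   26. ] [510.4 -38.   26.6]
c3 [ 539.7 -104.5   26. ] [ 539.8 -104.5   25.1]
c2 [ 678.1 -138.7   26. ] [ 678.7 -138.8   24.6]
c4 [562.    4.4  26. ] [565.5  10.7   1.3]
leg1 [696.6 -98.6  41. ] [696.7 -98.6  40.6]
leg2 [704.9 -72.4  41. ] [705.2 -72.3  40.4]
tim [494.8 147.4  75. ] [494.7 149.3  72.4]
rail [528.4  50.5  56. ] [ 5.314e+02  7.360e+01 -1.000e-01]
rail2 [576.2  30.2  56. ] [582.5  41.8  23.1]
```

Request:
apply_moves(
  deltas=[
    [[44,-45,-60,0,0,0,45],[44,-45,-100,0,0,0,45],[44,-45,-100,0,0,0,45],[44,-45,-140,0,0,0,45],[44,-45,-175,0,0,0,45],[44,-45,-175,0,0,0,22],[44,-45,-175,0,0,0,22],[44,-45,-175,0,0,0,22],[44,-45,-175,0,0,0,22]],
  ],
)

```text
t: 2.8
eef_pos: [623.3, -92.9, 64.9]
eef_rot: [-0.278, 0.961, -0.001, 0.002]
contact_force: [-0.3, -0.1, 0.1]
width: 0.226
grasp_force: 0.0
```

Run:
```python
from h import *
s=snap('wrist'); cv2.imwrite('pics/wrist3.png',s['color'])
st=bot.get_state(); print(st['q'].tolist(),st['eef_pos'],st['contact_force'],st['width'])
```

```text
[-0.3249541817290333, 0.529356142840657, 1.5257297385808612, 1.4488986478793859e-06, 1.0825499310694067, -2.459034976962448] [623.12420826 -93.00910742  64.5360532 ] [0.21360344 0.06084616 0.10098888] 0.22168793950335383
```

View pics/wrist3.png

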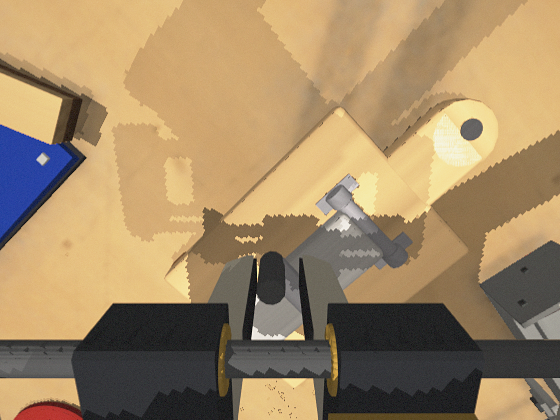

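Request:
apply_moves(
  deltas=[
    [[-6,4,-3,0,0,0,22],[-13,9,-3,0,0,0,22],[-20,15,-3,0,0,0,22],[-26,22,-3,0,0,0,22],[-31,29,-3,0,0,0,22],[-34,37,-3,0,0,0,22],[-37,46,-3,0,0,0,22],[-38,55,-3,0,0,0,22],[-38,67,-3,0,0,0,22],[-36,75,-3,0,0,0,22]],
  ],
)

```text
t: 3.85
eef_pos: [585.8, -16.5, 59.2]
eef_rot: [-0.278, 0.961, 0.0, -0.0]
contact_force: [1.0, -0.0, 0.3]
width: 0.222
grasp_force: 0.2
```

Request:
apply_moves(
  deltas=[
    [[0,1,0,0,0,0,22],[0,0,0,0,0,0,30],[0,0,0,0,0,0,35],[0,0,45,0,0,0,60],[0,-20,90,0,0,0,75],[20,-40,120,0,0,-9,75],[40,-40,140,0,0,-18,75],[60,-60,140,0,0,-27,75],[60,-60,140,0,0,-36,75],[60,-60,140,0,0,-45,75]],
  ],
)

```text
t: 4.85
eef_pos: [646.2, -79.2, 198.9]
eef_rot: [0.097, 0.995, 0.0, -0.0]
contact_force: [-0.2, -0.2, 0.3]
width: 0.747
grasp_force: 0.0
```

Run:
```python
from h import *
s=snap('wrist'); cv2.imwrite('pics/wrist4.png',cv2.resize(s['color'],(784,588),interpolation=cv2.INTER_CUBIC))
st=bot.get_state(); print(st['q'].tolist(),st['eef_pos'],st['eef_rot'],st['contact_force'],st['width'])
```

```text
[-0.2925196876351684, 0.452261587075648, 1.3015582147305471, 0.00013596802308952366, 1.3883091007721413, -1.6611167147420765] [645.895037   -78.75026584 198.80528909] [ 1.00939801e-01  9.94892497e-01  1.16642345e-04 -2.50508434e-04] [-0.05142844 -0.30274204  0.58234745] 0.7460243209715527
```

View pics/wrist4.png

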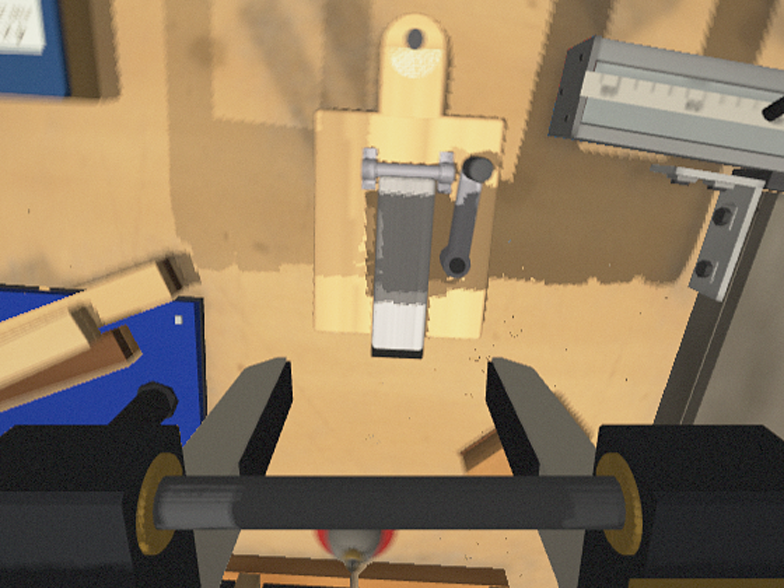

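The catch bar now lies along the leg, with its pivot at (455,262), its knob at (478,168) and the leg clear. The leg end is at (372,350)-(422,355) and the board corners are at (315,111), (505,118), (315,330) and (482,338).

Run:
```python
from h import *
s=load('wrist'); f=s['color'].shape[1]/784
P={}
for n,u,v,h in [('knob',478,168,79),('pivot',456,261,52),('hole',414,37,26),('c3',315,111,26),('c4',505,118,26),('c2',315,331,26),('c1',482,338,26),('leg2',373,346,41),('leg1',423,349,41),('h1',378,180,41),('h2',434,182,41)]:
    P[n]=w(s,u*f,v*f,h); print(n,P[n].round(1),w(s,u*f,v*f).round(1))
a=lambda p,q:np.degrees(np.arctan2(*(P[q]-P[p])[[1,0]]))
print(a('c3','c2'),a('c4','c1'),a('c3','c4')-90,a('c2','c1')-90,a('h1','leg2'),a('h2','leg1'))
print(np.linalg.norm(P['c3']-P['c2']),np.linalg.norm(P['c3']-P['c4']),np.linalg.norm(P['leg1']-P['leg2']))
# kinematic fit data
```

```text
knob [589.  -18.2  79. ] [589.  -18.1  78.5]
pivot [644.5 -35.6  52. ] [644.1 -35.7  53.4]
hole [510.  -36.5  26. ] [510.1 -36.6  26.6]
c3 [ 539.2 -104.7   26. ] [ 539.  -105.    23.1]
c4 [566.3  11.2  26. ] [566.2  17.   -0.6]
c2 [ 681.7 -139.    26. ] [ 6.903e+02 -1.447e+02  5.000e-01]
c1 [709.8 -23.9  26. ] [ 7.208e+02 -2.080e+01 -1.000e-01]
leg2 [694.9 -99.4  41. ] [695.5 -99.6  39.4]
leg1 [703.6 -66.3  41. ] [704.1 -66.3  39.8]
h1 [587.1 -74.   41. ] [587.2 -74.1  38.9]
h2 [595.  -40.2  41. ] [596.3 -39.1  26.6]
-13.564879812240758 -13.71761737036786 -13.155155990585158 -13.73894624802739 -13.279748409356882 -13.545910147537958
146.53656583985153 118.95735524448142 34.23544737285824
```

Request:
apply_moves(
  deltas=[
    [[38,0,-40,0,0,-2,62],[38,0,-85,0,0,-2,62],[38,0,-125,0,0,-2,62],[38,0,-150,0,0,-2,62],[38,0,-166,0,0,-2,62],[38,0,-166,0,0,-2,62],[38,0,-166,0,0,-2,62]],
  ],
)

```text
t: 5.6
eef_pos: [684.6, -78.2, 34.2]
eef_rot: [0.11, 0.994, -0.0, 0.001]
contact_force: [-0.6, 0.1, -0.3]
width: 0.622
grasp_force: 0.0
```

Request:
apply_moves(
  deltas=[
    [[0,-1,-4,0,0,-1,62],[0,-1,-4,0,0,-1,62],[0,-1,-4,0,0,-1,20],[0,-1,-4,0,0,-1,20],[0,-1,-4,0,0,-1,20],[0,-1,-4,0,0,-1,20],[0,-1,-4,0,0,-1,20]],
  ],
)

```text
t: 6.3
eef_pos: [683.9, -79.0, 29.5]
eef_rot: [0.119, 0.993, -0.0, 0.0]
contact_force: [-0.6, -0.6, 1.5]
width: 0.383
grasp_force: 30.0
```

Run:
```python
from h import *
st=bot.get_state(); print(st['q'].tolist(),st['eef_pos'],st['eef_rot'],st['contact_force'],st['width'],st['grasp_force'])
# planned arc: rotate TCP about the hinge line
psi=np.radians(-13.5); xh=np.array([np.cos(psi),np.sin(psi),0]); yh=np.array([-np.sin(psi),np.cos(psi),0])
O=np.array([696,-82,0.]); H=O-115*xh; H[2]=34
p=st['eef_pos']
for d in range(5,51,5):
    r=R.from_rotvec(-yh*np.radians(d)); print(d,(H+r.apply(p-H)-p).round(1),(-yh*d).round(1))
```

```text
[-0.2765176917214074, 0.6598539196876505, 1.383681314985332, -0.00026374708857008344, 1.0975977406936777, -1.6078394440736405] [683.94666353 -79.00998334  29.54165987] [ 1.19391733e-01  9.92847192e-01 -1.51843421e-04  2.08690001e-04] [-0.63667344 -0.63044775  1.53569873] 0.38311225818519457 29.99506026506424
5 [-0.  0.  9.] [-1.2 -4.9 -0. ]
10 [-0.8  0.2 17.9] [-2.3 -9.7 -0. ]
15 [-2.3  0.5 26.7] [ -3.5 -14.6  -0. ]
20 [-4.5  1.1 35.4] [ -4.7 -19.4  -0. ]
25 [-7.5  1.8 43.8] [ -5.8 -24.3  -0. ]
30 [-11.2   2.7  51.9] [ -7.  -29.2  -0. ]
35 [-15.6   3.7  59.6] [ -8.2 -34.   -0. ]
40 [-20.5   4.9  67. ] [ -9.3 -38.9  -0. ]
45 [-26.1   6.3  73.8] [-10.5 -43.8  -0. ]
50 [-32.3   7.8  80.2] [-11.7 -48.6  -0. ]
```

Request:
apply_moves(
  deltas=[
    [[0,0,9,-1.2,-4.9,0,20],[-0.8,0.2,17.9,-2.3,-9.7,0,20],[-2.3,0.5,26.7,-3.5,-14.6,0,20],[-4.5,1.1,35.4,-4.7,-19.4,0,20],[-7.5,1.8,43.8,-5.8,-24.3,0,20],[-11.2,2.7,51.9,-7,-29.2,0,20],[-15.6,3.7,59.6,-8.2,-34,0,20],[-20.5,4.9,67,-9.3,-38.9,0,20],[-24,5.8,71.2,-9.9,-41.8,0,20],[-26.1,6.3,73.8,-10.5,-43.8,0,20]],
  ],
)

```text
t: 7.3
eef_pos: [659.7, -81.9, 125.0]
eef_rot: [0.102, 0.936, -0.013, 0.336]
contact_force: [0.0, 0.8, -7.1]
width: 0.379
grasp_force: 30.0
```

Run:
```python
from h import *
st=bot.get_state(); print(st['q'].tolist(),st['eef_pos'],st['eef_rot'],st['contact_force'],st['ft_torque'],st['width'],st['grasp_force'])
a=snap('top')['color'][130:215,180:300]; b=snap('scene')['color'][190:310,210:330]
cv2.imwrite('pics/m5.png',np.hstack([cv2.resize(a,(400,283)),cv2.resize(b,(283,283))]))
```

```text
[-0.37020774680907365, 0.26573369302719196, 2.032825671733304, 0.6978351868884403, 0.22057385306237823, -2.360031651500501] [659.74704786 -81.87452016 125.04211257] [ 0.10215937  0.93631872 -0.01260285  0.3357259 ] [ 0.02749922  0.81516259 -7.14513623] [0.13444793 0.90295033 0.02634661] 0.3790250531386976 29.99042719602585
```

View pics/m5.png

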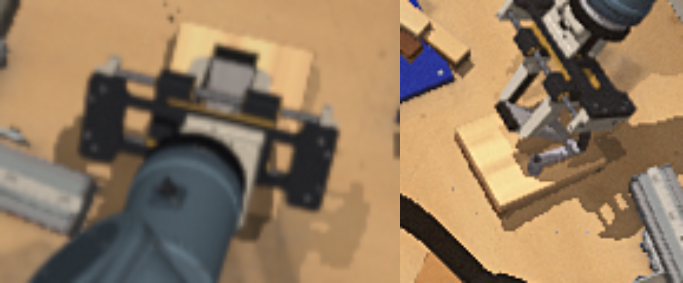

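The top view shows the leg swung out in the gripper, with the board corners at (180,25) and (310,50) in the left panel. Joint 5 is at its lower limit, so I'm checking whether the chart has lifted.

Run:
```python
from h import *
s=load('top'); k=400/120
for u,v in [(185,35),(185,60),(205,40),(290,55),(300,60),(290,80),(265,60),(160,200),(240,65),(230,90)]:
    print((u,v),w(s,180+u/k,130+v/k).round(1))
s=load('scene'); k=283/120
for u,v in [(470,130),(490,160),(510,195),(495,140),(550,190),(590,165)]:
    print((u,v),w(s,210+(u-400)/k,190+v/k).round(1))
```

```text
(185, 35) [706.8 -35.7  56.2]
(185, 60) [686.1 -35.9  50.5]
(205, 40) [703.3 -52.9  54.2]
(290, 55) [ 692.4 -126.9   52. ]
(300, 60) [ 688.5 -135.7   51.1]
(290, 80) [ 671.1 -127.4   48.6]
(265, 60) [ 687.2 -105.4   53.2]
(160, 200) [518.2 -53.4 363.3]
(240, 65) [660.  -89.3 146.1]
(230, 90) [644.9 -80.3 121. ]
(470, 130) [ 688.5 -132.3   48.4]
(490, 160) [695.5 -84.5  51. ]
(510, 195) [706.4 -33.1  54.1]
(495, 140) [ 673.  -103.    45.8]
(550, 190) [661.  -13.5  33.2]
(590, 165) [603.3  -6.   34.9]
```

Request:
apply_moves(
  deltas=[
    [[3,0,-8,0,0,0,20],[6,0,-14,0,0,0,20],[8,0,-18,0,0,0,20],[8,0,-18,0,0,0,20]],
  ],
)

```text
t: 7.8
eef_pos: [669.9, -85.3, 112.2]
eef_rot: [0.101, 0.938, -0.009, 0.332]
contact_force: [3.6, 1.9, 0.5]
width: 0.385
grasp_force: 30.0
```

Run:
```python
from h import *
st=bot.get_state(); print(st['q'].round(2).tolist(),st['eef_pos'],st['eef_rot'],st['contact_force'],st['ft_torque'],st['width'],st['grasp_force'])
s=snap('top'); k=400/120
for u,v in [(185,35),(185,60),(205,40),(290,55),(290,80),(265,60)]:
    print((u,v),w(s,180+u/k,130+v/k).round(1))
```

```text
[-0.37, 0.3, 2.01, 0.75, 0.22, -2.42] [669.94691486 -85.26243329 112.15351272] [ 0.10127246  0.93782222 -0.00868403  0.33190052] [3.62710131 1.93419155 0.50163904] [ 0.30741259 -0.0927704   0.21723145] 0.38476713761392645 29.998127818107605
(185, 35) [711.5 -33.9  38.1]
(185, 60) [689.3 -34.6  37. ]
(205, 40) [707.1 -51.7  39.3]
(290, 55) [ 696.  -126.6   37.5]
(290, 80) [ 674.3 -127.1   34.9]
(265, 60) [ 690.8 -104.8   38.1]
```

Request:
apply_moves(
  deltas=[
    [[0,2,-3,0.7,3,0,20],[0,4,-6,1.4,6,0,20],[0,6,-9,1.4,6,0,20],[0,6,-11,1.4,6,0,20],[0,6,-11,1.4,6,0,20]],
  ],
)

```text
t: 8.35
eef_pos: [670.2, -79.6, 102.1]
eef_rot: [0.105, 0.953, -0.003, 0.283]
contact_force: [4.4, -0.1, 4.1]
width: 0.382
grasp_force: 30.1
```

Run:
```python
from h import *
st=bot.get_state(); print(st['q'].round(2).tolist(),st['eef_pos'],st['eef_rot'],st['contact_force'],st['ft_torque'],st['width'],st['grasp_force'])
s=snap('top'); k=400/120
for u,v in [(185,35),(185,60),(205,40),(290,55),(290,80),(265,60)]:
    print((u,v),w(s,180+u/k,130+v/k).round(1))
```

```text
[-0.35, 0.33, 1.93, 0.38, 0.34, -2.03] [670.16151903 -79.55251297 102.066938  ] [ 0.10474977  0.95338632 -0.00286217  0.28297318] [ 4.35302562 -0.11788559  4.09497241] [-0.42942027 -0.49274366  0.09135348] 0.38223207277314636 30.13742744922638
(185, 35) [714.7 -32.7  25.8]
(185, 60) [647.5 -51.4 209.9]
(205, 40) [710.1 -50.7  27.7]
(290, 55) [ 705.  -125.7    1.1]
(290, 80) [ 676.3 -126.9   26. ]
(265, 60) [ 693.9 -104.2   25.4]
```

Request:
apply_moves(
  deltas=[
    [[-3,0,3,0,0,0,20],[-5,0,5,0,0,0,20],[-5,0,5,0,0,0,20]],
  ],
)

```text
t: 8.7
eef_pos: [661.7, -78.1, 104.0]
eef_rot: [0.105, 0.955, -0.002, 0.279]
contact_force: [-0.5, 0.7, -3.3]
width: 0.384
grasp_force: 30.0
```

Request:
apply_moves(
  deltas=[
    [[-1,0,2,0,0,0,20],[-1,0,3,0,0,0,20],[-1,0,3,0,0,0,20]],
  ],
)

```text
t: 9.0
eef_pos: [661.6, -78.6, 107.4]
eef_rot: [0.105, 0.954, -0.002, 0.279]
contact_force: [0.0, -0.2, -6.9]
width: 0.384
grasp_force: 30.0
```

Run:
```python
from h import *
st=bot.get_state(); print(st['q'].round(2).tolist(),st['eef_pos'],st['contact_force'],st['ft_torque'])
s=snap('top'); k=400/120
for u,v in [(185,35),(205,40),(290,80),(265,60)]:
    print((u,v),w(s,180+u/k,130+v/k).round(1))
```

```text
[-0.36, 0.31, 1.94, 0.37, 0.36, -2.02] [661.61346415 -78.58015966 107.36816757] [ 0.04393709 -0.17843273 -6.91353763] [-0.01628269  0.62878609  0.01764641]
(185, 35) [717.3 -31.7  15.8]
(205, 40) [709.4 -51.   30.5]
(290, 80) [ 675.8 -126.9   28. ]
(265, 60) [ 692.6 -104.5   30.7]
```

Request:
apply_moves(
  deltas=[
    [[0,0,-3,0,0,0,20],[0,0,-3,0,0,0,62],[0,0,-3,0,0,0,62],[0,0,-3,0,0,0,62],[-25,6,40,0,0,0,62],[-50,12,80,0,0,0,62],[-75,18,120,0,0,0,62],[-110,26,130,0,0,0,62]],
  ],
)

```text
t: 9.85
eef_pos: [555.3, -54.5, 245.3]
eef_rot: [0.104, 0.953, -0.004, 0.286]
contact_force: [0.1, -0.9, 1.6]
width: 0.624
grasp_force: 0.0
```

```bash
cat > kin.py <<'E'
from h import *
from scipy.optimize import least_squares
D=[([1.0582294,.259256628,1.535917,-2.5e-5,1.34797541,-.202817155],[167.417,523.42,217.93],[.154253726,.988030962,-7.3e-4,-2.6e-4]),
([-.2749233,.30140369,1.43275175,.00047931,1.40932391,-2.40806],[577.1706,-47.4965,236.489],[-.2774428,.960741665,6.99e-4,-6.76e-4]),
([-.324954,.52935614,1.52572974,0,1.08254993,-2.459034977],[623.124,-93.009,64.536],None),
([-.2925197,.4522616,1.3015582,.000136,1.3883091,-1.6611167],[645.895,-78.75,198.805],[.1009398,.9948925,.0001166,-.0002505]),
([-.2765177,.6598539,1.3836813,-.0002637,1.0975977,-1.6078394],[683.9467,-79.01,29.5417],[.1193917,.9928472,-.00015184,.00020869]),
([-.37020775,.26573369,2.03282567,.69783519,.22057385,-2.36003165],[659.747,-81.8745,125.0421],[.10215937,.93631872,-.01260285,.3357259])]
E0=lambda a,v:R.from_rotvec(np.array(a)*v)
X,Y,Z=np.eye(3)
def fk(p,q):
    a1,o1,d1,L1,e,L2,o2,L3,q6o=p
    r=E0(Z,q[0]); x=r.apply([a1,o1,d1]); r=r*E0(Y,q[1]); x=x+r.apply([0,0,L1])
    r=r*E0(Y,q[2]); x=x+r.apply([e,0,L2]); r=r*E0(Z,q[3])*E0(Y,q[4]); x=x+r.apply([0,o2,L3]); r=r*E0(Z,q[5]+q6o); return x,r
def res(p):
    o=[]
    for q,x,k in D:
        X_,r=fk(p,q); o+=list(X_-x)
        if k is not None: o+=list(300*(r.inv()*R.from_quat(k)).as_rotvec())
    return o
E
python3 - <<'E'
from kin import *
best=None
for q6 in np.arange(-3,3.2,.75):
  for o in (0,110):
    f=least_squares(res,[0,o,150,400,0,350,110-o,250,q6],loss='soft_l1')
    if best is None or f.cost<best.cost: best=f
print(best.cost,best.x.round(3)); print(np.round(res(best.x),1)); np.save('kin.npy',best.x)
s=snap('wrist'); cv2.imwrite('pics/wrist6.png',cv2.resize(s['color'],(784,588),interpolation=cv2.INTER_CUBIC))
st=bot.get_state(); print(st['q'].tolist(),st['eef_pos'],st['eef_rot'],st['contact_force'])
E
```

```text
2.336576743644514e-06 [1.00000e-03 1.10800e+02 2.21699e+02 5.34399e+02 6.02000e+01 4.25899e+02
 0.00000e+00 3.66856e+02 3.29870e+01]
[ 0. -0.  0. -0. -0.  0.  0.  0. -0. -0. -0. -0.  0. -0. -0. -0. -0. -0.
  0. -0.  0. -0.  0. -0.  0.  0. -0.  0. -0. -0. -0.  0.  0.]
[-0.39861585890068646, -0.08247746028132891, 2.0043075818832303, 0.24152473247293924, 0.6781436770090936, -1.8995624839481138] [549.70630903 -51.5596436  243.2229332 ] [ 0.10353469  0.95350345 -0.0029546   0.28302475] [-3.23241248  3.61971764 -1.083454  ]
```

View pics/wrist6.png

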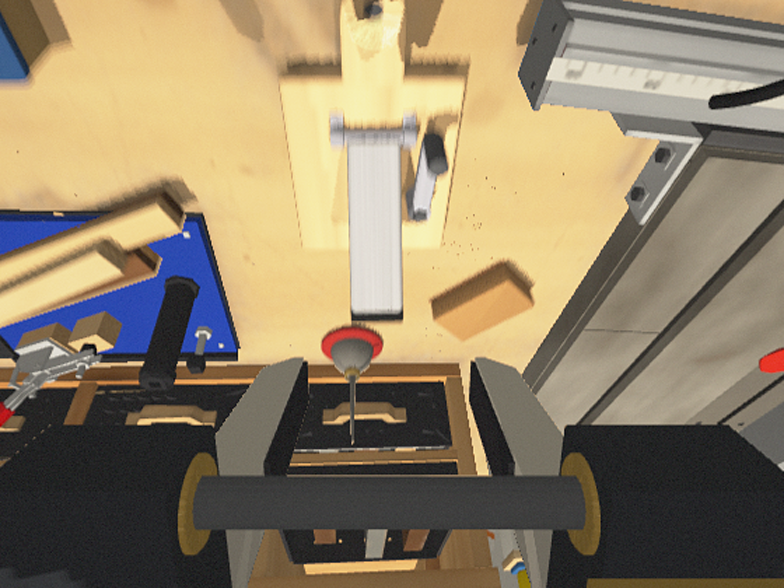

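The leg is out and holds its place, with its end at (352,313)-(402,313). The board corners are at (281,76), (467,67), (303,246) and (442,248).

Run:
```python
from kin import *
s=load('wrist'); f=s['color'].shape[1]/784; P={}
for n,u,v,h in [('c3',281,76,26),('c4',467,67,26),('c2',303,246,26),('c1',442,247,26),('hole',373,10,26),('leg2',353,308,110),('leg1',401,308,110),('lm',376,302,None),('lm2',376,180,None)]:
    P[n]=w(s,u*f,v*f,h); print(n,P[n].round(1),w(s,u*f,v*f).round(1))
a=lambda p,q:np.degrees(np.arctan2(*(P[q]-P[p])[[1,0]]))
print(a('c3','c2'),a('c4','c1'),a('c3','c4')-90,a('c2','c1')-90)
d=P['lm']-P['lm2']; print('leg angle',np.arctan2(d[2],np.hypot(d[0],d[1])))
print((P['c1']+P['c2'])/2,np.linalg.norm(P['c3']-P['c2']))
# IK study for standing: chart rotating by phi about rear/lower edge, tool pitch a below horizontal at start
p=np.load('kin.npy'); lo=np.array([-3.14,-.91,.19,-1.22,.22,-3.12]);hi=np.array([3.14,2.08,2.58,4.36,2.71,3.12])
psi=np.radians(-13.5); xh=np.array([np.cos(psi),np.sin(psi),0]); yh=np.array([-np.sin(psi),np.cos(psi),0])
def ik(x,r,q0):
    def g(q):
        X_,r_=fk(p,q); return np.r_[X_-x,300*(r_.inv()*r).as_rotvec()]
    return min((least_squares(g,np.clip(q,lo+1e-3,hi-1e-3),bounds=(lo,hi)) for q in q0),key=lambda f:f.cost)
O=np.array([698,-83,0.])
for a0 in (30,40,50,60):
  for phi in (0,30,60,75,85,104):
    Rt=R.from_rotvec(yh*np.radians(phi))
    g=O+Rt.apply(-172*xh+np.array([0,0,17])-0)  # rotate about lower edge, handle centre
    pt=np.radians(a0+phi); ap=np.cos(pt)*xh-np.sin(pt)*Z; 
    r=R.from_matrix(np.c_[np.cross(yh,ap),yh,ap]); x=g+8*ap
    b=[ik(x,r,[[-.3,.3,1.5,0,1.3,q6]]) for q6 in (-1.6,1.5)]; b=min(b,key=lambda f:f.cost)
    print(a0,phi,b.cost.round(2),b.x.round(2))
```

```text
c3 [ 540.5 -108.1   26. ] [ 5.522e+02 -1.148e+02  1.000e-01]
c4 [561.2   6.4  26. ] [ 5.748e+02  9.300e+00 -2.000e-01]
c2 [ 683.2 -142.7   26. ] [ 684.3 -143.1   24.9]
c1 [714.1 -28.2  26. ] [737.4 -28.3   2.8]
hole [515.8 -43.6  26. ] [515.8 -43.6  26.1]
leg2 [674.2 -97.5 110. ] [664.4 -95.  118.2]
leg1 [683.3 -64.3 110. ] [672.4 -62.9 118.8]
lm [664.7 -78.8 116.1] [664.7 -78.8 116.1]
lm2 [608.  -63.8  58.2] [608.  -63.8  58.2]
-13.604291992551978 -12.767397836216741 -10.26980344254902 -15.106913613336985
leg angle 0.7789997579000263
[698.69119897 -85.44278629  26.        ] 146.87617762893868
30 0 10107.12 [-0.45  0.18  2.31  1.4   0.22 -3.12]
30 30 0.0 [-0.31  0.19  2.13  0.13  0.3  -1.76]
30 60 0.0 [-0.28  0.45  1.42 -0.    1.26 -1.62]
30 75 0.0 [-0.27  0.7   1.   -0.01  1.71 -1.61]
30 85 0.0 [-0.27  0.91  0.64 -0.02  2.03 -1.61]
30 104 1594.87 [-0.28  1.19  0.19 -0.01  2.41 -1.61]
40 0 4884.39 [-0.45  0.23  2.3   1.39  0.22 -3.12]
40 30 0.0 [-0.3   0.23  1.98  0.04  0.58 -1.67]
40 60 0.0 [-0.28  0.57  1.25 -0.01  1.5  -1.61]
40 75 0.0 [-0.27  0.84  0.79 -0.02  1.95 -1.61]
40 85 0.0 [-0.27  1.09  0.35 -0.02  2.31 -1.61]
40 104 3761.34 [-0.28  1.23  0.19 -0.01  2.5  -1.61]
50 0 1698.55 [-0.46  0.28  2.29  1.37  0.22 -3.12]
50 30 0.0 [-0.29  0.31  1.83  0.01  0.84 -1.64]
50 60 0.0 [-0.27  0.69  1.07 -0.01  1.73 -1.61]
50 75 0.0 [-0.27  0.99  0.57 -0.02  2.2  -1.61]
50 85 150.91 [-0.27  1.2   0.19 -0.03  2.5  -1.62]
50 104 6519.26 [-0.29  1.27  0.19 -0.    2.61 -1.6 ]
60 0 434.34 [-0.34  0.3   2.19  0.33  0.22 -1.99]
60 30 0.0 [-0.29  0.4   1.67  0.    1.08 -1.62]
60 60 0.0 [-0.27  0.82  0.89 -0.02  1.95 -1.61]
60 75 0.0 [-0.27  1.16  0.29 -0.04  2.48 -1.62]
60 85 1006.44 [-0.27  1.24  0.19 -0.03  2.59 -1.62]
60 104 9492.05 [-0.29  1.32  0.19  0.    2.71 -1.59]
```

The leg angle measures 0.779 rad, so it is at its stop. I have one picture view left, so I'll measure the rest numerically from depth.

```bash
cat >> h.py <<'E'
def cloud(s):
    h,wd=s['depth'].shape; u,v=np.meshgrid(np.arange(wd),np.arange(h))
    n=cv2.undistortPoints(np.stack([u,v],-1).reshape(-1,1,2).astype(float),K(s),np.array(s['dist'],float))[:,0]
    d=np.asarray(s['depth'],float).ravel(); M=cv2.Rodrigues(np.array(s['rvec'],float))[0]
    P=(np.c_[n,np.ones(len(n))]*d[:,None]-np.array(s['tvec'],float).ravel())@M
    return P[d>0],np.asarray(s['color']).reshape(-1,3)[d>0]
def box(P,lo,hi): return np.all((P>lo)&(P<hi),1)
E
python3 - <<'E'
from h import *
for n in ('wrist','top'):
    s=load(n) if n=='wrist' else snap(n)
    P,C=cloud(s); m=box(P,[470,-170,22],[725,35,29.5]); Q=P[m]
    r=cv2.minAreaRect(Q[:,:2].astype(np.float32)); print(n,m.sum(),r)
    for psi in (-13.5,):
        a=np.radians(psi); xh=np.array([np.cos(a),np.sin(a)]); yh=np.array([-np.sin(a),np.cos(a)])
        X,Y=Q[:,:2]@xh,Q[:,:2]@yh
        print('x range',np.percentile(X,[0.2,99.8]))
        x1=np.percentile(X,99.8)
        for lo in range(-210,0,15):
            k=(X>x1+lo)&(X<x1+lo+15)
            if k.sum()>5: print(lo,k.sum(),np.percentile(Y[k],[1,99]).round(1))
E
```

```text
wrist 11999 ((607.7440185546875, -65.2728042602539), (120.00260925292969, 199.92481994628906), 76.86190032958984)
x range [506.92935929 704.67185098]
-210 192 [61.8 94.4]
-195 922 [58.9 96.9]
-180 854 [58.4 97.5]
-165 754 [58.7 97.4]
-150 2051 [ 19.9 136.2]
-135 1876 [ 19.8 136.1]
-120 1020 [ 19.4 136.8]
-105 721 [ 19.4 137.3]
-90 666 [ 19.3 137.4]
-75 658 [ 19.5 137.4]
-60 579 [ 19.7 137.7]
-45 529 [ 19.6 137.5]
-30 614 [ 19.9 137.5]
-15 539 [ 20.3 137.6]
top 1054 ((621.7603149414062, -68.2484130859375), (120.29243469238281, 167.16578674316406), 77.14152526855469)
x range [538.23322564 703.47984806]
-165 9 [79.6 98. ]
-150 102 [ 19.8 136.9]
-135 149 [ 19.7 137.5]
-120 71 [ 19.1 137.9]
-105 101 [ 19.9 137. ]
-90 95 [ 19.5 136.6]
-75 90 [ 19.7 138. ]
-60 99 [ 19.7 138.3]
-45 103 [ 21.8 137.1]
-30 114 [ 20.9 137.4]
-15 115 [ 22.  138.4]
```

```bash
cat > plan.py <<'E'
from kin import *
p=np.load('kin.npy'); lo=np.array([-3.14,-.91,.19,-1.22,.22,-3.12]);hi=np.array([3.14,2.08,2.58,4.36,2.71,3.12])
psi=np.radians(-13.4); xh=np.array([np.cos(psi),np.sin(psi),0]); yh=np.array([-np.sin(psi),np.cos(psi),0])
O=705*np.array([np.cos(psi),np.sin(psi),0])+78.4*yh
def ik(x,r,q0):
    def g(q):
        X_,r_=fk(p,q); return np.r_[X_-x,300*(r_.inv()*r).as_rotvec()]
    return least_squares(g,np.clip(q0,lo+1e-3,hi-1e-3),bounds=(lo,hi))
def tool(pt):
    ap=np.cos(np.radians(pt))*xh-np.sin(np.radians(pt))*Z
    return R.from_matrix(np.c_[np.cross(yh,ap),yh,ap]),ap
def handle(phi,lift=0,hx=-172):
    c=np.array([0,0,0.]); E=O.copy()
    if phi<=90: g=E+R.from_rotvec(yh*np.radians(phi)).apply(hx*xh+17*Z)
    else: g=E+26*xh+R.from_rotvec(yh*np.radians(phi)).apply(hx*xh-9*Z)
    return g+lift*Z
E
python3 - <<'E'
from plan import *
print(O)
q=[-.3,.3,2.1,.1,.5,-1.7]
for pt in (65,70,75,80):
    r,ap=tool(pt); x=handle(0)+10*ap; f=ik(x,r,q); print(pt,f.cost.round(2),f.x.round(2),x.round(1))
q=f.x
for phi,pt in [(0,75),(20,75),(40,75),(50,82),(60,92),(70,102),(80,112),(90,122),(95,126),(104,126)]:
    r,ap=tool(pt); x=handle(phi,2)+10*ap; f=ik(x,r,q); q=f.x if f.cost<1 else q; print(phi,pt,f.cost.round(2),f.x.round(2),x.round(1))
st=bot.get_state(); r,ap=tool(75); x=handle(0)+10*ap
for h in (120,0): print('delta',(x-st['eef_pos']+h*Z).round(1))
print(np.degrees((r*R.from_quat(st['eef_rot']).inv()).as_rotvec()).round(2),np.degrees((r*R.from_euler('z',180,degrees=True)*R.from_quat(st['eef_rot']).inv()).as_rotvec()).round(2),st['eef_pos'])
E
```

```text
[703.97602977 -87.11664311   0.        ]
65 21.94 [-0.32  0.34  2.17  0.18  0.22 -1.82] [540.8 -48.2   7.9]
70 0.0 [-0.31  0.35  2.12  0.09  0.33 -1.73] [540.  -48.    7.6]
75 0.0 [-0.31  0.37  2.04  0.04  0.47 -1.68] [539.2 -47.9   7.3]
80 0.0 [-0.3   0.4   1.96  0.02  0.6  -1.66] [538.3 -47.7   7.2]
0 75 0.0 [-0.31  0.37  2.04  0.04  0.47 -1.68] [539.2 -47.9   9.3]
20 75 0.0 [-0.31  0.29  1.95  0.03  0.64 -1.66] [554.9 -51.6  67.1]
40 75 0.0 [-0.3   0.28  1.82  0.02  0.79 -1.65] [589.  -59.7 115.9]
50 82 0.0 [-0.29  0.35  1.63  0.01  1.02 -1.63] [610.4 -64.8 134.8]
60 92 0.0 [-0.28  0.49  1.37 -0.    1.32 -1.62] [634.3 -70.5 149.5]
70 102 0.0 [-0.28  0.65  1.09 -0.01  1.61 -1.61] [660.3 -76.7 159.7]
80 112 0.0 [-0.27  0.84  0.76 -0.02  1.92 -1.61] [687.6 -83.2 165.1]
90 122 0.0 [-0.27  1.11  0.29 -0.03  2.31 -1.62] [715.4 -89.8 165.5]
95 126 150.18 [-0.27  1.16  0.19 -0.02  2.38 -1.62] [729.4 -93.2 166. ]
104 126 671.86 [-0.28  1.16  0.19 -0.02  2.34 -1.62] [755.5 -99.4 163. ]
delta [ -11.8    4.4 -114.4]
delta [ -11.8    4.4 -234.4]
[ 0.87 17.95 -1.34] [-71.84  11.42 164.17] [550.97611915 -52.24492628 241.77742432]
```

Request:
apply_moves(
  deltas=[
    [[-12,4.5,-40,0.3,6,-0.5,62],[-12,4.5,-80,0.6,12,-1,62],[-12,4.5,-120,0.9,18,-1.3,62],[-12,4.5,-160,0.9,18,-1.3,62],[-12,4.5,-190,0.9,18,-1.3,62],[-12,4.5,-215,0.9,18,-1.3,62],[-12,4.5,-225,0.9,18,-1.3,62],[-12,4.5,-225,0.9,18,-1.3,62]],
  ],
)

```text
t: 10.75
eef_pos: [540.0, -48.4, 12.0]
eef_rot: [0.116, 0.985, -0.014, 0.125]
contact_force: [-0.0, 0.7, 0.3]
width: 0.623
grasp_force: 0.0
```

Run:
```python
from plan import *
s=snap('wrist'); P,C=cloud(s); Q=P[box(P,[470,-170,22],[725,35,29.5])]
X,Y=Q@xh,Q@yh; k=(X<550)&(X>505); print('handle y',np.percentile(Y[k],[1,50,99]).round(1),k.sum(),'xmin',np.percentile(X,[.3,1]).round(1)); 
k=(X>565)&(X<600); print('board y',np.percentile(Y[k],[1,99]).round(1))
st=bot.get_state(); r,ap=tool(75); x=handle(0)+10*ap
print((x-st['eef_pos']).round(1),np.degrees((r*R.from_quat(st['eef_rot']).inv()).as_rotvec()).round(2),st['eef_pos'],st['contact_force'])
```

```text
handle y [ 39.6  77.  117.1] 7089 xmin [500.2 500.9]
board y [ 41.9 114.4]
[-1.8  0.8 -6.1] [-0.15 -0.33  0.04] [540.9747638  -48.67136372  13.4283023 ] [ 0.10943402  0.03269314 -0.31111066]
```

Request:
apply_moves(
  deltas=[
    [[-1.5,0.5,-5,0,0,0,62],[-1.5,0.5,-5,0,0,0,62],[-1.5,0.5,-5,0,0,0,20],[-1.5,0.5,-5,0,0,0,20],[-1.5,0.5,-5,0,0,0,20],[-1.5,0.5,-5,0,0,0,20],[-1.5,0.5,-5,0,0,0,20]],
  ],
)

```text
t: 11.5
eef_pos: [539.6, -48.3, 9.2]
eef_rot: [0.116, 0.985, -0.015, 0.127]
contact_force: [-2.2, 0.2, 6.7]
width: 0.425
grasp_force: 30.0
```

Run:
```python
from plan import *
st=bot.get_state(); r0,a0=tool(75); x0=handle(0)+10*a0; p0=st['eef_pos']
print(p0,x0.round(1),st['contact_force'],st['width'],st['grasp_force'])
d=p0-x0
for phi,pt in [(5,75),(10,75),(15,75),(20,75),(25,75),(30,75),(35,75),(40,75),(45,76),(50,78),(55,82),(60,86),(65,90),(70,95),(75,100),(80,105),(85,110),(90,114),(94,117),(98,117)]:
    r,ap=tool(pt); x=handle(phi,2)+10*ap; print(phi,pt,(x-x0).round(1),np.degrees((r*r0.inv()).as_rotvec()).round(1))
```

```text
[539.56000131 -48.2618622    9.20179259] [539.2 -47.9   7.3] [-2.17376527  0.19919713  6.68440166] 0.4253176355106848 30.004263818264008
5 75 [ 2.1 -0.5 16.9] [0. 0. 0.]
10 75 [ 5.4 -1.3 31.6] [0. 0. 0.]
15 75 [10.  -2.4 45.9] [0. 0. 0.]
20 75 [15.7 -3.8 59.8] [0. 0. 0.]
25 75 [22.7 -5.4 73.1] [0. 0. 0.]
30 75 [30.7 -7.3 85.7] [0. 0. 0.]
35 75 [39.7 -9.5 97.6] [0. 0. 0.]
40 75 [ 49.8 -11.9 108.6] [0. 0. 0.]
45 76 [ 60.5 -14.4 118.6] [ 0.2  1.  -0. ]
50 78 [ 71.9 -17.1 127.6] [0.7 2.9 0. ]
55 82 [ 83.7 -19.9 135.4] [1.6 6.8 0. ]
60 86 [ 96.1 -22.9 142.1] [ 2.5 10.7  0. ]
65 90 [109.1 -26.  147.7] [ 3.5 14.6  0. ]
70 95 [122.3 -29.1 152.1] [ 4.6 19.5  0. ]
75 100 [135.8 -32.3 155.4] [ 5.8 24.3 -0. ]
80 105 [149.5 -35.6 157.3] [ 7.  29.2  0. ]
85 110 [163.4 -38.9 158.1] [ 8.1 34.   0. ]
90 114 [177.4 -42.3 157.5] [ 9.  37.9 -0. ]
94 117 [188.6 -44.9 158. ] [ 9.7 40.9 -0. ]
98 117 [200.3 -47.7 157.3] [ 9.7 40.9 -0. ]
```

Request:
apply_moves(
  deltas=[
    [[2,-0.5,16,0,0,0,20],[5,-1.3,31,0,0,0,20],[10,-2.4,45.5,0,0,0,20],[15.5,-3.8,59.5,0,0,0,20],[22.5,-5.4,73,0,0,0,20],[30.5,-7.3,85.5,0,0,0,20],[39.5,-9.5,97.5,0,0,0,20],[50,-12,108.5,0,0,0,20],[50,-12,108.5,0,0,0,20]],
  ],
)

```text
t: 12.4
eef_pos: [590.1, -60.3, 117.6]
eef_rot: [0.116, 0.985, -0.014, 0.127]
contact_force: [-1.7, 0.6, -1.3]
width: 0.429
grasp_force: 30.0
```

```bash
cat > meas.py <<'E'
from plan import *
st=bot.get_state(); print(st['q'].round(2).tolist(),st['eef_pos'],st['contact_force'].round(1),st['ft_torque'].round(2),st['width'],st['grasp_force'])
# chart board back plane seen from top & scene: points near chart mid-plane, print profile along xh
for n in ('top','scene'):
    P,C=cloud(snap(n)); X,Y=P@xh,P@yh
    for y0,y1 in ((22,45),(110,134)):
        m=(Y>y0)&(Y<y1)&(X>540)&(X<780)&(P[:,2]>3)&(P[:,2]<260)
        Q=np.c_[X[m],P[m,2]]; print(n,y0,[(b,int(np.median(Q[k,1])),int(k.sum())) for b in range(540,780,15) for k in [(Q[:,0]>b)&(Q[:,0]<b+15)] if k.sum()>2])
E
python3 meas.py
```

```text
[-0.3, 0.28, 1.81, 0.03, 0.8, -1.65] [590.05410691 -60.25999771 117.59878611] [-1.7  0.6 -1.3] [ 0.09  0.32 -0.02] 0.42931048475725847 29.99843755736947
top 22 [(540, 223, 26), (555, 234, 27), (570, 241, 41), (585, 226, 45), (600, 106, 11), (615, 97, 34), (630, 86, 38), (645, 73, 34), (660, 61, 35), (675, 49, 33), (690, 34, 30), (705, 23, 22), (720, 3, 4)]
top 110 [(570, 229, 23), (585, 228, 35), (615, 97, 35), (630, 109, 57), (645, 132, 42), (660, 92, 20), (675, 79, 23), (690, 32, 16), (705, 26, 22), (765, 3, 3)]
scene 22 [(570, 242, 53), (585, 223, 53), (600, 112, 46), (615, 99, 42), (630, 86, 41), (645, 74, 44), (660, 62, 33), (675, 51, 23), (690, 40, 11), (750, 3, 4), (765, 4, 7)]
scene 110 [(540, 219, 73), (555, 220, 33), (570, 227, 94), (585, 220, 95), (600, 110, 51), (615, 99, 56), (630, 89, 65), (645, 100, 95), (660, 68, 78), (675, 56, 78), (690, 38, 51), (705, 25, 40), (720, 4, 5), (735, 3, 7), (750, 4, 8), (765, 3, 5)]
```

Request:
apply_moves(
  deltas=[
    [[10.5,-2.4,10,0.2,1,0,20],[22,-5,19,0.7,3,0,20],[34,-8,27,1.6,6.8,0,20],[46,-11,33.5,2.5,10.7,0,20],[59,-14,39,3.5,14.6,0,20],[72.5,-17.3,43.5,4.6,19.5,0,20],[86,-20.4,47,5.8,24.3,0,20],[99.5,-23.7,49,7,29.2,0,20],[99.5,-23.7,49,7,29.2,0,20]],
  ],
)

```text
t: 13.4
eef_pos: [690.7, -84.3, 161.2]
eef_rot: [0.116, 0.984, 0.017, -0.135]
contact_force: [0.5, -0.1, -6.5]
width: 0.427
grasp_force: 30.0
```

```bash
python3 meas.py
```

```text
[-0.28, 0.76, 0.9, -0.01, 1.76, -1.61] [690.73738666 -84.2871172  161.2028365 ] [ 0.5 -0.1 -6.5] [-0.06 -0.44  0.02] 0.42661765210663993 29.999047871679068
top 22 [(540, 4, 5), (615, 3, 4), (630, 4, 5), (645, 3, 3), (660, 74, 6), (675, 148, 63), (690, 147, 48), (720, 257, 6), (735, 250, 10)]
top 110 [(720, 259, 6), (735, 256, 10)]
scene 22 [(540, 3, 12), (555, 3, 8), (570, 4, 8), (585, 3, 9), (600, 3, 3), (615, 3, 5), (630, 3, 3), (675, 142, 3), (690, 130, 3)]
scene 110 [(540, 5, 9), (555, 3, 8), (570, 4, 8), (585, 4, 7), (600, 4, 6), (615, 4, 3), (630, 4, 10), (645, 4, 7), (660, 4, 11), (675, 149, 23), (690, 130, 33), (705, 76, 89), (720, 86, 84), (735, 135, 60), (750, 137, 32), (765, 4, 5)]
```

```bash
cat > ang.py <<'E'
from plan import *
def ang(s):
    P,C=cloud(s); X,Y=P@xh,P@yh
    m=(Y>121)&(Y<136)&(X>640)&(X<800)&(P[:,2]>12)&(P[:,2]<165); Q=np.c_[X[m],P[m,2]]
    z=np.arange(12,165,12); print([(int(b),round(np.median(Q[k,0]),1),int(k.sum())) for b in z for k in [(Q[:,1]>b)&(Q[:,1]<b+12)] if k.sum()>2], 'zmin',Q[:,1].min() if len(Q) else None)
    k=(Q[:,1]>20)&(Q[:,1]<130)
    if k.sum()>10:
        c=np.polyfit(Q[k,1],Q[k,0],1); print('phi ~',90+np.degrees(np.arctan(c[0])),'X at z=0',c[1])
if __name__=='__main__': ang(snap('scene'))
E
python3 ang.py
```

```text
[(12, np.float64(720.8), 9), (24, np.float64(718.7), 7), (36, np.float64(717.0), 6), (48, np.float64(714.4), 7), (60, np.float64(713.6), 12), (72, np.float64(710.4), 11), (84, np.float64(708.0), 8), (96, np.float64(706.0), 7), (108, np.float64(705.3), 14), (120, np.float64(720.9), 16), (132, np.float64(710.1), 22), (144, np.float64(686.2), 37)] zmin 13.007291093322625
phi ~ 86.83454027661108 X at z=0 718.773116983892
```

Request:
apply_moves(
  deltas=[
    [[7,-1.7,1,0.6,2.4,0,20],[14,-3.3,1,1.2,4.9,0,20],[21,-5,1,1.7,7.3,0,20],[28,-6.7,0,2.3,9.7,0,20],[36,-8.6,0,2.9,12.2,0,20],[36,-8.6,0,2.9,12.2,0,20],[36,-8.6,-2,2.9,12.2,0,20],[36,-8.6,-2,2.9,12.2,0,20]],
  ],
)

```text
t: 14.35
eef_pos: [724.2, -92.1, 165.0]
eef_rot: [0.114, 0.964, 0.029, -0.239]
contact_force: [-0.0, 1.0, -6.0]
width: 0.426
grasp_force: 30.0
```

```bash
python3 ang.py; python3 -c "
from h import *
st=bot.get_state(); print(st['q'].round(2).tolist(),st['eef_pos'],st['contact_force'].round(1),st['ft_torque'].round(2))"
```

```text
[(12, np.float64(704.9), 12), (24, np.float64(727.3), 3), (60, np.float64(737.5), 4), (72, np.float64(728.8), 4), (84, np.float64(729.3), 4), (96, np.float64(740.0), 6), (108, np.float64(739.5), 6), (120, np.float64(758.0), 25), (144, np.float64(715.8), 36), (156, np.float64(720.1), 10)] zmin 15.734196579409161
phi ~ 112.1368608405067 X at z=0 703.8783716941309
[-0.27, 1.05, 0.38, -0.02, 2.2, -1.61] [724.24472902 -92.07706983 165.85446891] [ 0.3  0.3 -6.6] [-0.19 -0.68 -0.02]
```

Request:
apply_moves(
  deltas=[
    [[0,0,-1.5,0,0,0,20],[0,0,-3,0,0,0,20],[0,0,-3,0,0,0,20],[0,0,-3,0,0,0,20]],
  ],
)

```text
t: 14.8
eef_pos: [724.6, -92.3, 161.4]
eef_rot: [0.114, 0.964, 0.029, -0.239]
contact_force: [0.4, -0.2, -7.1]
width: 0.426
grasp_force: 30.0
```

Request:
apply_moves(
  deltas=[
    [[0,0,-1,0,0,0,20],[0,0,-2,0,0,0,20],[0,0,-2,0,0,0,20]],
  ],
)

```text
t: 15.1
eef_pos: [724.8, -92.3, 160.1]
eef_rot: [0.114, 0.964, 0.029, -0.239]
contact_force: [0.6, -0.3, -1.3]
width: 0.424
grasp_force: 30.0
```

Request:
apply_moves(
  deltas=[
    [[0,0,0,0,0,0,62],[0,0,0,0,0,0,62],[0,0,5,0,0,0,62],[-4,1,25,0,0,0,62],[-8,2,50,0,0,0,62],[-15,3,75,-1,-5,0,62],[-25,6,100,-2.5,-10,0,62],[-50,12,110,-4,-15,0,62],[-90,20,110,-5,-22,0,62],[-130,30,110,-6.5,-28,0,62]],
  ],
)

```text
t: 16.1
eef_pos: [607.1, -66.0, 271.6]
eef_rot: [0.117, 0.993, 0.002, -0.003]
contact_force: [0.6, 0.1, 1.3]
width: 0.622
grasp_force: 0.0
```

```bash
python3 ang.py
python3 - <<'E'
from plan import *
st=bot.get_state(); print(st['q'].round(2).tolist(),st['eef_pos'],st['eef_rot'],st['contact_force'].round(1))
a=snap('top')['color'][130:250,130:300]; b=snap('scene')['color'][180:300,220:390]
cv2.imwrite('pics/m7.png',np.vstack([cv2.resize(a,(408,288)),cv2.resize(b,(408,288))]))
E
```

```text
[(12, np.float64(712.6), 19), (24, np.float64(718.1), 3), (36, np.float64(721.7), 4), (48, np.float64(724.5), 3), (60, np.float64(756.0), 7), (72, np.float64(747.7), 6), (84, np.float64(733.6), 7), (96, np.float64(772.8), 6), (108, np.float64(784.9), 20), (120, np.float64(741.5), 4), (132, np.float64(757.6), 9), (144, np.float64(751.2), 43)] zmin 13.229847166258992
phi ~ 123.98678901438508 X at z=0 698.2485629792424
[-0.29, 0.32, 1.33, 0.0, 1.51, -1.63] [587.53700738 -59.02748624 265.9835115 ] [ 0.11586292  0.99317839  0.00396929 -0.01251855] [-10.    4.7  -9.7]
```

View pics/m7.png

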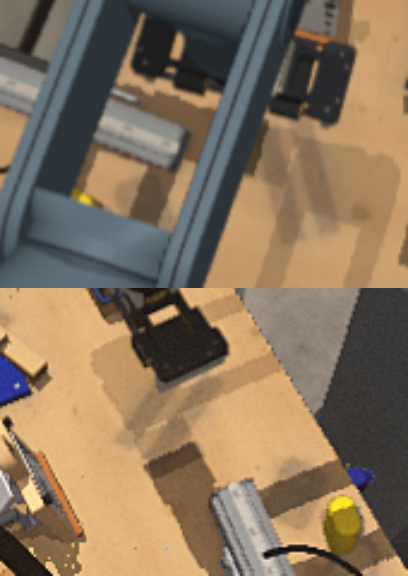

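The chart stands leaning back on its leg with its printed face to the robot. The front profile slopes about 14 degrees, and in the lower panel the face is at (60,490) and the timer at (343,515).

Request:
apply_moves(
  deltas=[
    [[-11,42,-4,0,0,-3,75],[-22,84,-8,0,0,-6,75],[-33,126,-12,0,0,-9,75],[-44,168,-16,0,0,-12,75],[-55,210,-20,0,0,-14,75],[-55,210,-20,0,0,-14,75],[-55,210,-20,0,0,-14,75]],
  ],
)

```text
t: 16.95
eef_pos: [554.0, 145.3, 251.2]
eef_rot: [0.235, 0.972, 0.004, -0.006]
contact_force: [0.3, -0.6, 0.3]
width: 0.746
grasp_force: 0.0
```

Run:
```python
from plan import *
st=bot.get_state(); print(st['q'].round(2).tolist(),st['eef_pos'],st['eef_rot'],st['contact_force'].round(1))
for n in ('wrist','top','scene'):
    P,C=cloud(snap(n)); C=C.astype(int)
    m=box(P,[430,90,50],[560,230,85])&(C[:,2]>120)&(C[:,1]>90)&(C[:,0]<80)
    if m.sum()<20: print(n,m.sum()); continue
    Q=P[m]; t=Q[Q[:,2]>71]
    print(n,m.sum(),'z',np.percentile(Q[:,2],[2,50,98]).round(1),'all',cv2.minAreaRect(Q[:,:2].astype(np.float32)),'top',len(t),cv2.minAreaRect(t[:,:2].astype(np.float32)) if len(t)>5 else '')
# chart front plane
for n in ('wrist','top'):
    P,C=cloud(load(n)); X,Y=P@xh,P@yh
    m=(X>690)&(X<770)&(Y>25)&(Y<130)&(P[:,2]>25)&(P[:,2]<140)
    print(n,'front pts',m.sum())
```

```text
[0.05, 0.28, 1.42, 0.01, 1.45, -1.04] [553.95225914 145.30494986 251.15039083] [ 0.23543452  0.97186641  0.00381312 -0.00563297] [ 0.3 -0.6  0.3]
wrist 1639 z [69.4 74.  75.9] all ((489.90533447265625, 167.9962158203125), (49.55124282836914, 31.284685134887695), 60.63662338256836) top 1550 ((489.6008605957031, 168.2162628173828), (48.819114685058594, 29.509328842163086), 62.77864456176758)
top 172 z [61.6 73.7 78.7] all ((487.44110107421875, 168.55982971191406), (48.57244110107422, 38.30569076538086), 88.64083862304688) top 139 ((488.05218505859375, 168.22218322753906), (46.243614196777344, 28.92598533630371), 60.445213317871094)
scene 47 z [70.  74.6 78.7] all ((499.6430358886719, 182.7548065185547), (13.1434326171875, 26.348766326904297), 65.93492126464844) top 44 ((499.71697998046875, 182.39280700683594), (12.53373908996582, 26.376686096191406), 63.297855377197266)
wrist front pts 1783
top front pts 734
```

Request:
apply_moves(
  deltas=[
    [[-32,11,-40,0,0,-1,75],[-64,23,-80,0,0,-1,75],[-64,23,-110,0,0,-1,75],[-64,23,-140,0,0,-1,75],[-64,23,-170,0,0,-1,75],[-64,23,-200,0,0,-1,75],[-64,23,-225,0,0,-1,75],[-64,23,-225,0,0,-1,75]],
  ],
)

```text
t: 17.9
eef_pos: [486.8, 165.8, 22.4]
eef_rot: [0.246, 0.969, 0.003, -0.009]
contact_force: [-0.7, 0.2, -0.4]
width: 0.747
grasp_force: 0.0
```

Run:
```python
from plan import *
st=bot.get_state(); print(st['eef_pos'],st['eef_rot'],st['contact_force'].round(1))
r=R.from_quat(st['eef_rot']).as_matrix(); print('toolx',r[:,0].round(3),'tooly',r[:,1].round(3),np.degrees(np.arctan2(r[1,1],r[0,1])),'z',r[:,2].round(3))
# chart front plane from stored wrist cloud
for n in ('wrist','top'):
    P,C=cloud(load(n)); X,Y=P@xh,P@yh
    m=(X>690)&(X<770)&(Y>25)&(Y<130)&(P[:,2]>25)&(P[:,2]<140); Q=P[m]
    # robust plane x = a*y+b*z+c
    f=least_squares(lambda c:Q[:,0]-(c[0]*Q[:,1]+c[1]*Q[:,2]+c[2]),[.23,.25,700],loss='soft_l1',f_scale=2)
    a,b,c=f.x; print(n,m.sum(),'yaw',np.degrees(-np.arctan(a)),'lean',np.degrees(np.arctan(b*np.cos(np.arctan(a)))),'x at y=-80,z=0',c-80*a, 'rms',np.median(np.abs(f.fun)))
    psi2=-np.arctan(a); yh2=np.array([-np.sin(psi2),np.cos(psi2),0]); k=np.abs(Q[:,0]-(a*Q[:,1]+b*Q[:,2]+c))<4
    print('Y ext',np.percentile(Q[k]@yh2,[1,99]).round(1),'z',np.percentile(Q[k,2],[1,99]).round(1))
    for z0 in (30,60,90,120):
        j=k&(np.abs(Q[:,2]-z0)<15); print(z0,j.sum(),np.percentile(Q[j]@yh2,[1,99]).round(1) if j.sum() else '')
```

```text
[486.75570988 165.77281977  22.37231534] [ 0.24635828  0.96912921  0.00270807 -0.00942564] [-0.7  0.2 -0.4]
toolx [-0.878  0.477  0.02 ] tooly [0.478 0.879 0.001] 61.47402345441315 z [-0.017  0.01  -1.   ]
wrist 1783 yaw -13.695150726516717 lean 13.265106052404748 x at y=-80,z=0 711.1281660425033 rms 0.5229501520735766
Y ext [ 77.8 133.3] z [34. 90.]
30 254 [ 81.8 132.5]
60 1004 [ 78.2 133.3]
90 525 [ 76.5 133.6]
120 0 
top 734 yaw -13.253505962210642 lean 13.403883129729357 x at y=-80,z=0 709.6970044221067 rms 0.8318253289792779
Y ext [ 24.4 126.9] z [ 26.7 139. ]
30 116 [ 24.5 127.8]
60 173 [ 25.5 127.1]
90 201 [ 24.5 126.4]
120 201 [ 23.4 126. ]
```

Request:
apply_moves(
  deltas=[
    [[3,2,2,-0.6,-1,0,75],[3,2,2,-0.6,-1,0,75],[3,2,2,-0.6,-1,0,75],[3,2,2,-0.6,-1,0,30],[3,2,2,-0.6,-1,0,30],[3,2,2,-0.6,-1,0,30],[3,2,2,-0.6,-1,0,30]],
  ],
)

```text
t: 18.6
eef_pos: [491.5, 169.4, 27.5]
eef_rot: [0.245, 0.969, 0.001, 0.003]
contact_force: [-1.7, -0.4, 3.2]
width: 0.526
grasp_force: 30.0
```

Run:
```python
from plan import *
st=bot.get_state(); print(st['eef_pos'],st['eef_rot'],st['contact_force'].round(1),st['width'],st['grasp_force'])
r=R.from_quat(st['eef_rot']).as_matrix(); print('tooly deg',np.degrees(np.arctan2(r[1,1],r[0,1])),'z',r[:,2].round(3))
psi2=np.radians(-13.4); x2=np.array([np.cos(psi2),np.sin(psi2),0]); y2=np.array([-np.sin(psi2),np.cos(psi2),0])
for n in ('top','scene'):
    P,C=cloud(snap(n)); X,Y,z=P@x2,P@y2,P[:,2]
    m=(X>690)&(X<775)&(Y>0)&(Y<160)&(z>40)&(z<145)
    g=X-np.tan(np.radians(13.7))*z; 
    j=m&(np.abs(g-np.median(g[m]))<5)
    print(n,j.sum(),'face X0',np.median(g[j]).round(1),'Y edges',np.percentile(Y[j],[1,99]).round(1),[ (zz,np.percentile(Y[j&(np.abs(z-zz)<10)],[2,98]).round(1),np.median(X[j&(np.abs(z-zz)<10)]).round(1)) for zz in (55,75,95,115,135) if (j&(np.abs(z-zz)<10)).sum()>5])
    # low front protrusion (rail)
    k=(Y>30)&(Y<125)&(X>680)&(X<725)&(z>4)&(z<40)
    print([(zz,np.percentile(X[k&(np.abs(z-zz)<3)],[2,50]).round(1)) for zz in range(6,40,6) if (k&(np.abs(z-zz)<3)).sum()>3])
    h=(X>715)&(X<800)&(z>155)&(z<215)&(Y>40)&(Y<120); print('handle Y',h.sum(),np.percentile(Y[h],[2,50,98]).round(1) if h.sum() else '')
```

```text
[491.46083377 169.41115323  27.50510603] [2.45196278e-01 9.69467147e-01 9.34724440e-04 3.37066715e-03] [-1.7 -0.4  3.2] 0.5259054474162508 29.985385474283248
tooly deg 61.61355908039609 z [ 0.007  0.    -1.   ]
top 762 face X0 708.6 Y edges [ 19.9 137. ] [(55, array([ 21.4, 136.2]), np.float64(722.3)), (75, array([ 21.7, 134.5]), np.float64(726.8)), (95, array([ 20.9, 136.7]), np.float64(731.5)), (115, array([ 20.1, 134. ]), np.float64(736.5)), (135, array([ 22.6, 125.2]), np.float64(741.4))]
[(6, array([680.5, 699. ])), (12, array([702.4, 705. ])), (18, array([703.5, 709.9])), (24, array([704.9, 714.3])), (30, array([714.1, 715.9])), (36, array([716.2, 718. ]))]
handle Y 228 [59.  77.3 96.9]
scene 74 face X0 713.4 Y edges [ 20.8 139.6] [(55, array([ 34.5, 139.4]), np.float64(726.2)), (75, array([118.7, 139.6]), np.float64(731.2)), (95, array([123.4, 139.5]), np.float64(737.3)), (115, array([ 22.1, 139.1]), np.float64(741.4)), (135, array([ 22.5, 139.5]), np.float64(747.6))]
[(6, array([682.1, 689.8])), (12, array([702.4, 708.7])), (18, array([706.7, 711.6])), (24, array([708.5, 711.2])), (30, array([717.4, 717.8])), (36, array([718.2, 719.3]))]
handle Y 165 [63.4 88.4 99.4]
```

Request:
apply_moves(
  deltas=[
    [[0,0,45,0,0,0,30],[0,0,90,0,0,0,30],[26,-36,90,0,0,2,30],[52,-71,90,0,0,4,30],[78,-107,90,0,0,6,30],[104,-142,90,0,0,8,30],[130,-178,90,0,0,10,30],[155,-213,90,0,0,13,30],[173,-242,90,0,0,15,30],[173,-247,90,0,0,15,30]],
  ],
)

```text
t: 19.7
eef_pos: [666.1, -81.7, 116.1]
eef_rot: [0.118, 0.993, 0.001, 0.003]
contact_force: [0.5, -0.3, -1.7]
width: 0.527
grasp_force: 30.0
```

Run:
```python
from plan import *
bot.snapshot('top')
st=bot.get_state(); print(st['eef_pos'],st['eef_rot'],st['contact_force'].round(1),st['width'],st['grasp_force'])
r=R.from_quat(st['eef_rot']).as_matrix(); print('tooly deg',np.degrees(np.arctan2(r[1,1],r[0,1])),'z',r[:,2].round(3))
P,C=cloud(snap('wrist')); X,Y,z=P@xh,P@yh,P[:,2]
m=(X>690)&(X<775)&(Y>0)&(Y<160)&(z>30)&(z<145); g=X-np.tan(np.radians(13.7))*z; print('face',np.median(g[m]) if m.any() else None)
```

```text
[664.69981242 -80.42544833 115.99018789] [0.1182527  0.99297943 0.00118831 0.00259518] [-0.4  0.1 -1.3] 0.5272815903851085 29.97128691058606
tooly deg 76.41781602637516 z [ 0.005  0.002 -1.   ]
face 709.6483095833889
```

Request:
apply_moves(
  deltas=[
    [[4,0,-25,0,0,0,30],[8,0,-50,0,0,0,30],[8,0,-70,0,0,0,30],[8,0,-80,0,0,0,30],[8,0,-84,0,0,0,30],[8,0,-86,0,0,0,30],[8,0,-86,0,0,0,30]],
  ],
)

```text
t: 20.5
eef_pos: [672.8, -77.3, 32.1]
eef_rot: [0.116, 0.993, 0.001, 0.004]
contact_force: [-0.3, -0.5, -0.2]
width: 0.53
grasp_force: 30.0
```

Request:
apply_moves(
  deltas=[
    [[0,-2,-2,0,0,0,30],[0,-2,-3.5,0,0,0,30],[0,-2,-4,0,0,0,30],[0,-2,-4,0,0,0,30]],
  ],
)

```text
t: 20.9
eef_pos: [672.6, -79.9, 27.6]
eef_rot: [0.117, 0.993, 0.001, 0.003]
contact_force: [-0.5, 0.3, 1.0]
width: 0.526
grasp_force: 30.0
```

Request:
apply_moves(
  deltas=[
    [[0,0,0,0,0,0,60],[0,0,0,0,0,0,68],[0,0,0,0,0,0,70],[0,0,10,0,0,0,70],[-2,0,35,0,0,0,70],[-5,0,70,0,0,0,70],[-20,0,110,0,0,0,70],[-60,10,150,0,0,0,70],[-110,30,180,0,0,0,70],[-160,60,200,0,0,0,70]],
  ],
)

```text
t: 21.9
eef_pos: [536.4, -33.5, 218.9]
eef_rot: [0.117, 0.993, 0.001, 0.005]
contact_force: [-0.3, -0.0, 0.9]
width: 0.701
grasp_force: 0.0
```

Request:
apply_moves(
  deltas=[
    [[-30,50,0,0,0,0,70],[-60,100,0,0,0,0,70],[-90,140,0,0,0,0,70],[-120,180,0,0,0,0,70],[-150,220,0,0,0,0,70],[-150,220,0,0,0,0,70]],
  ],
)

```text
t: 22.5
eef_pos: [383.6, 189.7, 217.0]
eef_rot: [0.115, 0.993, 0.002, 0.003]
contact_force: [1.0, 0.6, 0.8]
width: 0.7
grasp_force: 0.0
```

Run:
```python
from plan import *
st=bot.get_state(); print(st['eef_pos'],st['contact_force'].round(1),st['width'])
for n in ('top','scene'):
    s=snap(n); P,C=cloud(s); C=C.astype(int); X,Y,z=P@xh,P@yh,P[:,2]
    m=(X>600)&(X<705)&(Y>20)&(Y<140)&(z>60)&(z<90); t=P[m]
    if m.sum()>10: print(n,'timer',m.sum(),np.median(t[:,2]).round(1),cv2.minAreaRect(t[:,:2].astype(np.float32)),'X',np.percentile(X[m],[1,99]).round(1),'Y',np.percentile(Y[m],[1,99]).round(1))
    f=(X>690)&(X<775)&(Y>20)&(Y<135)&(z>85)&(z<145); c=np.polyfit(z[f],X[f],1) if f.sum()>10 else None; print('face',f.sum(),c)
    h=(X>715)&(X<800)&(z>155)&(z<215)&(Y>40)&(Y<120); print('handle',h.sum(),np.percentile(Y[h],[2,98]).round(1),z[h].max())
    for k,(a,b) in {'box':([400,-320,35],[510,-220,55]),'tin':([300,-550,18],[400,-450,35]),'bottle':([470,-550,50],[570,-450,180])}.items():
        j=box(P,a,b); print(k,j.sum(),np.median(P[j],0).round(1) if j.any() else '')
```

```text
[383.63881116 189.71842915 217.03540251] [1.  0.6 0.8] 0.7002866233607119
top timer 196 72.8 ((665.6130981445312, -78.27045440673828), (48.47186279296875, 39.06932830810547), 77.88776397705078) X [649.8 684.4] Y [ 54.3 100.1]
face 489 [3.10408251e-01 7.02455647e+02]
handle 230 [59. 97.] 208.88692709626233
box 631 [ 459.7 -267.    42.6]
tin 441 [ 351.4 -494.9   24.9]
bottle 453 [ 522.2 -495.4  113. ]
scene timer 192 74.1 ((670.5025634765625, -78.39585876464844), (50.191368103027344, 37.889739990234375), 65.57139587402344) X [652.8 687.8] Y [ 55.4 103.1]
face 209 [-7.98617361e-02  7.63101438e+02]
handle 168 [63.  99.6] 208.8471789131658
box 462 [ 462.7 -265.7   43.9]
tin 268 [ 356.5 -491.4   25.1]
bottle 433 [ 538.2 -490.9  107.7]
```

```bash
python3 -c "
from rig import bot
print(bot.sign_off())"
```

```text
the job is handed in; nothing more can be done
None
```

The job is handed in at 22.5 s of robot time. The catch is turned clear, the leg is out at its stop (0.78 rad), and the chart leans back on it facing the robot. The timer stands upright about 16 mm in front of the chart's middle, facing the same way. The screw box, glue bottle and wax tin read within about 2 mm of their first positions. While swinging the leg I briefly lifted and shifted the chart by a few millimetres.

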